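Pack the two-layer sowing kit box

TASK

Pack the sowing kit: lay the shorter of the two wooden dibbers flat on the bottom of the box, in the empty wide lane beside the lane with the marker pen, and let go of it. Then fit the loaded label tray over it as the upper layer, so that it sits level inside the box walls on both end blocks. Leave the longer dibber where it lies.

Things in the scene. Friction and masses are not known exactly. Their poses are not given: they have to be found in the camera images.
- kit_box: Fixed open plywood box, outside 195 (x) x 276 (y) x 60 high, walls 10, floor 6 thick. Origin: centre of underside, z up. Solid block 32 long at each y end, top at z=42, carries the tray. Between them two lanes 192 long, parted by a wall (x=22 to 30, top z=38): the wide one, x=-87 to 22, is empty, for the dibber; the narrow one, x=30 to 87, holds a fixed marker pen. All mm.
- tray: Loose wooden tray, 155 (x) x 236 (y) mm, rim 22 high, about 0.28 kg, two bundles of white labels fixed in it. Stands flat on the bench. Origin: centre of underside, z up. Handle: straight bar along y over the middle, 20 wide (x), 160 long, from z=54 to z=74 mm, on posts at y=-66 and 66. Has 10 mm play all round in the box, either way round; seated, its origin is 42 mm above the box's.
- short_dibber: Short dibber, turned wooden barrel with steel point, 170 mm long, 26 thick, about 70 g, lying on the bench. Origin: on its underside, halfway along; z up, y along its length, point at y=-85, blunt end at y=85 mm. The barrel (y=-34 to 85) is gripped across x, near y=10, where its top is about 27 mm above the origin.
- long_dibber: Longer dibber of the same make, 200 mm long, 26 thick, too long for the lane; a bystander that stays where it lies. Origin: on its underside, halfway along; z up, y along its length, point at y=-100 mm.
There are look-alikes about, which are no part of the job. What is shaped like the short_dibber but orange is not meant.

How it is judged:
On the way:
1. the short dibber lies flat on the floor of the wide lane, let go (x of short_dibber in the frame of kit_box between -0.087 and 0.022 m and y of short_dibber in the frame of kit_box between -0.02 and 0.02 m and z of short_dibber in the frame of kit_box below 0.037 m and angle between short_dibber's own y axis and vertical between 1.4 and 1.74 rad and contact force between short_dibber and the fingers below 0.05 N), for 0.2 s.
At the end, for the whole second after the job is handed in: The short dibber lies level within 10 degrees on the floor of the wide lane; the tray sits on both end blocks inside the walls: within 18 mm of the box's middle, origin 36 to 47 mm above the box's, level within 3 degrees, lengthwise along the box within 14 degrees; both at rest (x of short_dibber in the frame of kit_box between -0.087 and 0.022 m and y of short_dibber in the frame of kit_box between -0.02 and 0.02 m and z of short_dibber in the frame of kit_box below 0.037 m and angle between short_dibber's own y axis and vertical between 1.4 and 1.74 rad and horizontal distance between tray and kit_box below 0.018 m and z of tray in the frame of kit_box between 0.036 and 0.047 m and angle between tray's own z axis and vertical below 0.06 rad and angle between the y axis of tray and the y axis of kit_box, either way round below 0.25 rad and linear speed of each of tray, short_dibber below 0.02 m/s); the robot touches nothing.
It fails at once if the longer dibber is moved more than 30 mm (distance of long_dibber from where it was at the start of the episode above 0.03 m).
It also fails if it takes over 54 s, if anything falls off the work surface, if the arm or the gripper's body presses on something with over 40 N, if the wrist force passes 120 N, or if a joint passes its speed limit or range.

ROBOT

A 7-joint arm with a two-finger parallel gripper is mounted at the origin on the work surface; the furniture and walls round the work are solid. World frame = base frame: x ahead of the robot, y to its left, z up, the work surface at z = 0. Lengths are in m, angles in rad, forces in N, time in s.
With the tool pointing down it reaches from about 0.35 to 0.775 m from the base axis. Payload 3.1 kg.
Tool frame: the origin (TCP) lies at the very end of the fingers, on their centre line; the grasp point (between the pads) lies robot.tcp_to_grasp behind it (robot.tcp_to_grasp is the distance from the TCP to the grasp point, in m); z points along the fingers, y is the direction in which the jaws open and shut (so a half turn about z gives the same grasp; the last joint's range is limited). The gripper opens to 85 mm and grips with 20 to 120 N. Pads are 22 mm wide; open, the fingers measure 114 mm over their backs; the gripper's body (76 mm by 85 mm) begins 54 mm behind the grasp point. The pads swing forward as they close: fully open they stand 13 mm farther back than shut.
Start: joints at [1.278, 0.311, 0.014, 1.512, -0.004, 1.319, -0.027], TCP at [0.137, -0.533, 0.231] pointing down, gripper open.
Joint ranges: [-2.7, 2.7], [-0.3, 1.91], [-1.27, 1.3], [0.12, 2.57], [-1.44, 4.58], [0.2, 2.03], [-3.05, 3.05]. Speed limits (rad/s): [2.79, 2.79, 3.14, 3.14, 3.14, 3.14, 3.14].

INTERFACE

Orientations are given as a unit quaternion [x, y, z, w].
In Python, from rig import robot, cams gives the robot as it stands. The module is installed in compiled form; this text tells all that it offers.
- The arm moves only by the tool drive_tool, never from a script. Its argument "motion" is a list of rows, each a list of 7 numbers: the turn, a rotation vector about the tool's x, y, z in degrees, then the shift along the tool's x, y, z in mm, then the opening in per cent of the stroke, from 0 (shut) to 100 (fully open). In form: [[ax, ay, az, dx, dy, dz, hand], ...]. A call has 1 to 12 rows; each row is the pose to reach, as a shift and turn from the pose measured when the call began, along the tool's axes at that moment; what a row does not reach only later rows make up. A row lasts 1/10 s, in which the tool goes at most 50 mm and 8.59 degrees, less where a joint would pass 70% of its speed; a pose out of reach is approached as far as the arm can. A call with a gripper value outside its range is refused whole. The fingers move at their own pace and stop on an object; "squeeze" is the grip in N (left out, the last holds). Time passes only in rows, so rows that repeat a pose let the fingers close. It gives the time, the measured TCP pose, the force and the opening at its end, in the units of the state.
- robot.sense(): the state, without advancing time (a new reading comes with each control period).
- cams.grab_frame(name): name is "scene" or "top"; returns the picture (400x640x3 uint8, red, green, blue); there is no depth.
- cams.calibration(name): a dict with "fx", "fy", "cx", "cy" (pixels), "D" ([k1, k2, p1, p2, k3] as OpenCV has them; the pictures are not rectified), "rvec" (rotation vector, rad) and "tvec" (3), from world to camera coordinates, as OpenCV has them. Camera axes: x right, y down, z forward; pixel columns grow to the right and rows downward; lengths in m; the calibration is good to about 2 mm. A picture is of the moment at which its call begins. calibration takes no time and is no camera call.
- robot.job_done(): hands the job in, once; it reports no verdict.
The state is a dict: "time": time; "joints": joint angles; "qvel": joint speeds; "tau": joint torques, N m; "position": TCP position; "tool_rot": TCP orientation; "contact_force": force on the tool from outside, world axes, zero at the start; "wrist_torque": the same for the moment, N m; "opening": finger opening in m.
Only numpy, scipy, OpenCV 4.12 (cv2) and the standard library are available. Lean on these libraries where they do the work, as an engineer would, in place of code of your own. Each camera call takes 0.05 s, during which the arm holds its last target.

## Working session

There is one attempt and no reset: what is moved stays moved. The work goes in short steps, Python scripts to look and compute and a tool call to move; the robot and the scene stay as the last step left them, time stands still between calls to the robot, and variables do not carry over. Pictures are saved under pics/ and viewed, and the job is handed in when it is done.

Besides the shell and the picture viewer there is one more tool, called after "Call:" as a command line: name --pt "numbers of a row" for each row, then --argument value for the rest. drive_tool: Moves the arm, as the interface text tells. Its arguments: {"type":"object","properties":{"motion":{"type":"array"},"squeeze":{"type":"number"}},"required":["motion"]}

```bash
mkdir -p pics; python3 - <<'E'
from rig import robot,cams
import cv2
for n in ("scene","top"):
    im=cams.grab_frame(n); cv2.imwrite(f"pics/{n}0.png",im[:,:,::-1]); c=cams.calibration(n); print(n,c)
    R=cv2.Rodrigues(c["rvec"] if hasattr(c["rvec"],'shape') else __import__('numpy').array(c["rvec"],float))[0]; print(-R.T@c["tvec"])
print(robot.sense(), robot.tcp_to_grasp)
E
```

```text
scene {'fx': 452.691292961273, 'fy': 452.691292961273, 'cx': 317.3591847079043, 'cy': 198.65673628596204, 'D': array([-0.01770509,  0.        ,  0.        ,  0.        ,  0.        ]), 'rvec': array([ 2.2299045 ,  0.89822362, -0.38533672]), 'tvec': array([-0.25671061, -0.25057776,  1.56429149])}
[ 1.08116408 -0.72113072  0.94167518]
top {'fx': 520.8570347686357, 'fy': 520.8570347686357, 'cx': 315.27288140029935, 'cy': 202.10623081024727, 'D': array([-0.04946952,  0.        ,  0.        ,  0.        ,  0.        ]), 'rvec': array([ 2.18321266, -2.19657888,  0.05996956]), 'tvec': array([-0.09351043,  0.4637044 ,  1.82681483])}
[ 0.35550798 -0.10290774  1.85041683]
{'time': 0.1, 'joints': array([ 1.27829986,  0.31168004,  0.01398374,  1.51290104, -0.0044194 ,
        1.31916232, -0.0271649 ]), 'qvel': array([ 1.78461664e-04, -1.54052178e-03, -9.18000746e-04, -3.07792889e-03,
        9.94338427e-05, -1.65877947e-03,  1.88389056e-03]), 'tau': array([ 5.64694383e-04, -3.80857050e+01,  1.46358367e-01, -2.31240249e+01,
        1.22535217e-02,  8.12004815e-03,  1.37443524e-05]), 'position': array([ 0.13636203, -0.53216445,  0.23030904]), 'tool_rot': array([ 9.92140154e-01,  1.25127105e-01, -1.66192353e-04, -1.04681451e-03]), 'contact_force': array([-0.43489348,  1.15483789,  0.40134545]), 'wrist_torque': array([ 0.00251936, -0.0026371 ,  0.0268723 ]), 'opening': 0.0854179211207191} 0.0187
```

View pics/top0.png

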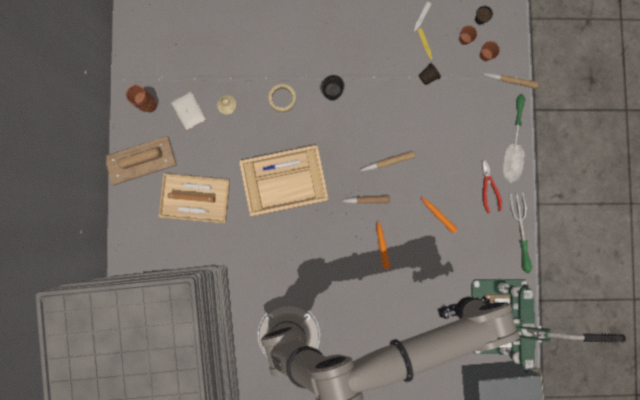

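View pics/scene0.png

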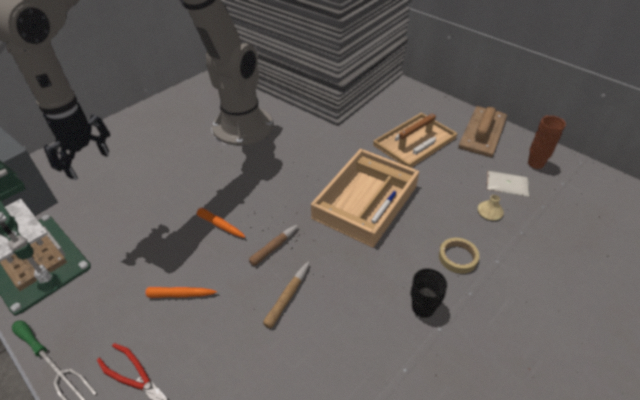

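```bash
cat > h.py <<'E'
import cv2,numpy as np
from rig import cams
def ray(n,uv):
    c=cams.calibration(n);K=np.array([[c['fx'],0,c['cx']],[0,c['fy'],c['cy']],[0,0,1]])
    R=cv2.Rodrigues(np.array(c['rvec'],float))[0];o=-R.T@np.array(c['tvec'])
    p=cv2.undistortPoints(np.array(uv,float).reshape(-1,1,2),K,np.array(c['D']))[:,0]
    return o,np.c_[p,np.ones(len(p))]@R
def onz(n,uv,z):
    o,d=ray(n,uv); return o+d*((z-o[2])/d[:,2])[:,None]
def proj(n,P):
    c=cams.calibration(n);K=np.array([[c['fx'],0,c['cx']],[0,c['fy'],c['cy']],[0,0,1]])
    return cv2.projectPoints(np.array(P,float).reshape(-1,1,3),np.array(c['rvec'],float),np.array(c['tvec'],float),K,np.array(c['D']))[0][:,0]
E
python3 - <<'E'
import cv2,numpy as np
t=cv2.imread('pics/top0.png');s=cv2.imread('pics/scene0.png')
def crop(im,x,y,w,h,k,n): cv2.imwrite(n,cv2.resize(im[y:y+h,x:x+w],None,fx=k,fy=k,interpolation=cv2.INTER_CUBIC))
crop(t,150,135,190,90,4,'pics/c1.png')
crop(t,335,145,90,65,8,'pics/c2.png')
hsv=cv2.cvtColor(t,cv2.COLOR_BGR2HSV)
for p in [(270,155),(285,195),(245,185),(170,180),(190,197),(375,199),(350,201),(395,158),(370,167),(300,230),(384,240)]: print(p,hsv[p[1],p[0]])
E
```

```text
(270, 155) [ 17  82 203]
(285, 195) [ 16  81 208]
(245, 185) [ 16  79 207]
(170, 180) [ 16  85 200]
(190, 197) [ 13 139 158]
(375, 199) [ 13 102 148]
(350, 201) [ 10  17 182]
(395, 158) [ 16 101 157]
(370, 167) [ 15  16 190]
(300, 230) [  4  16 131]
(384, 240) [ 12 162 178]
```

View pics/c1.png

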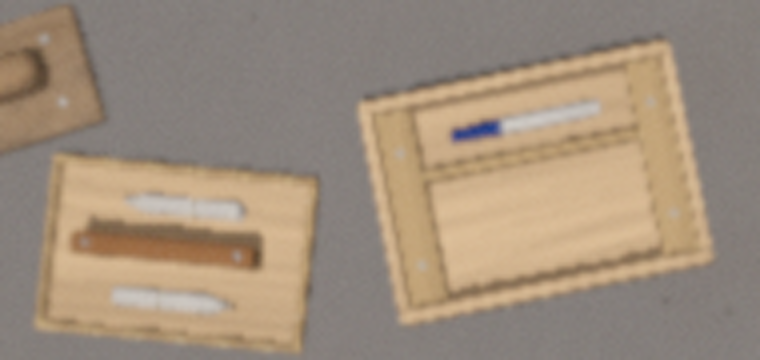

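View pics/c2.png

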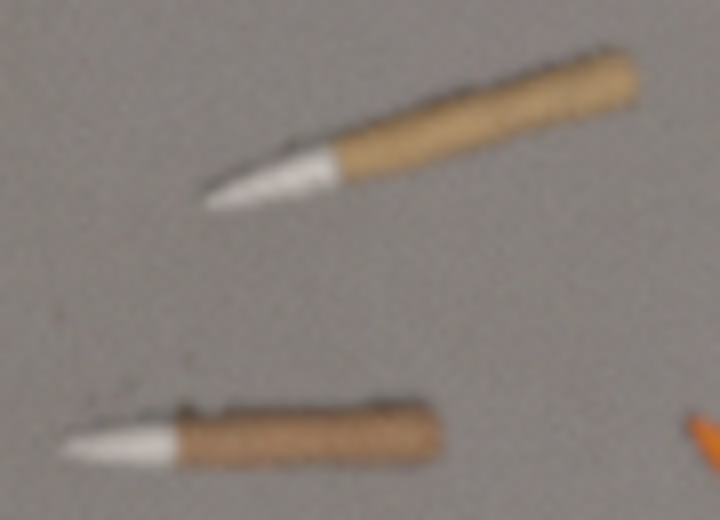

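```bash
python3 - <<'E'
from h import *
t=cv2.imread('pics/top0.png');hsv=cv2.cvtColor(t,cv2.COLOR_BGR2HSV)
k=4
big=cv2.resize(t,None,fx=k,fy=k,interpolation=cv2.INTER_CUBIC);H=cv2.cvtColor(big,cv2.COLOR_BGR2HSV)
def fix(p): return (np.array(p,float)+.5)/k-.5
def comp(m,seed,r=10):
    m=cv2.morphologyEx(m.astype(np.uint8),cv2.MORPH_CLOSE,np.ones((5,5)))
    n,l=cv2.connectedComponents(m); x,y=int(seed[0]*k),int(seed[1]*k)
    v=l[y-r:y+r,x-r:x+r]; v=v[v>0]; i=np.bincount(v).argmax()
    cs=cv2.findContours((l==i).astype(np.uint8),cv2.RETR_EXTERNAL,cv2.CHAIN_APPROX_NONE)[0]
    return max(cs,key=cv2.contourArea)
def rect(c,z,name,cam='top'):
    W=onz(cam,fix(c.reshape(-1,2)),z)[:,:2]
    r=cv2.minAreaRect((W*1000).astype(np.float32)); print(name,'ctr',np.round(r[0],1),'size',np.round(r[1],1),'ang',round(r[2],2))
    b=cv2.boxPoints(r); print(np.round(b,1).tolist())
S=H[:,:,1].astype(int)
wood=(S>45)&(H[:,:,0]<28)
rect(comp(wood,(270,155)),.06,'box')
rect(comp(wood,(170,180)),.022,'tray')
rect(comp((S>110)&(H[:,:,0]<20),(190,197)),.074,'handle')
for s,n in(((375,199),'short'),((395,158),'long')):
    rect(comp(wood,s),.015,n)
# dibber full incl. tip: difference from local bench
for s,n in(((375,199),'short'),((395,158),'long')):
    m=(S>45)&(H[:,:,0]<28)|(H[:,:,2]>158)
    rect(comp(m,s),.013,n+'full')
E
```

```text
box ctr [537.9  13.2] size [204.6 281.3] ang 11.26
[[410.1000061035156, 131.10000610351562], [465.0, -144.8000030517578], [665.7000122070312, -104.80000305175781], [610.7999877929688, 171.10000610351562]]
tray ctr [480.5 332.6] size [243.3 161.8] ang 84.26
[[387.79998779296875, 219.6999969482422], [548.7999877929688, 203.5], [573.2000122070312, 445.6000061035156], [412.1000061035156, 461.79998779296875]]
handle ctr [481.3 330.1] size [162.4  21.2] ang 84.32
[[462.70001220703125, 250.3000030517578], [483.79998779296875, 248.1999969482422], [499.79998779296875, 409.79998779296875], [478.70001220703125, 411.8999938964844]]
short ctr [ 472.6 -301.3] size [ 28.3 119.4] ang 0.6
[[457.79998779296875, -241.6999969482422], [459.1000061035156, -361.1000061035156], [487.3999938964844, -360.79998779296875], [486.1000061035156, -241.39999389648438]]
long ctr [ 614.1 -381.9] size [ 28.4 142. ] ang 15.96
[[580.9000244140625, -317.6000061035156], [619.9000244140625, -454.1000061035156], [647.2000122070312, -446.29998779296875], [608.2000122070312, -309.79998779296875]]
shortfull ctr [ 472.5 -278.4] size [ 28.4 165.6] ang 0.6
[[457.5, -195.8000030517578], [459.20001220703125, -361.3999938964844], [487.5, -361.1000061035156], [485.79998779296875, -195.5]]
longfull ctr [ 606.5 -354.7] size [ 28.4 199.5] ang 15.96
[[565.4000244140625, -262.6000061035156], [620.2000122070312, -454.5], [647.5999755859375, -446.70001220703125], [592.7000122070312, -254.8000030517578]]
```

```bash
cat >> h.py <<'E'
from scipy.spatial.transform import Rotation as Ro
def go(x,y,z,jaw):
    "jaw: world angle (deg) of tool y, tool down; z TCP; mm"
    from rig import robot
    s=robot.sense();R=Ro.from_quat(s['tool_rot'])
    ty=np.array([np.cos(np.radians(jaw)),np.sin(np.radians(jaw)),0]);tz=np.array([0,0,-1.]);tx=np.cross(ty,tz)
    T=Ro.from_matrix(np.c_[tx,ty,tz])
    print('t',round(s['time'],2),'pos',np.round(s['position']*1000,1),'turn',np.round((R.inv()*T).as_rotvec(degrees=True),2),'shift',np.round(R.inv().apply(np.array([x,y,z])-s['position']*1000),1),'F',np.round(s['contact_force'],1),'open',round(s['opening']*1000,1))
E
python3 - <<'E'
from h import *
go(472.5,-286,100,0.6)
s=cv2.imread('pics/scene0.png');k=2;s=cv2.resize(s,None,fx=k,fy=k,interpolation=cv2.INTER_CUBIC)
def fr(o,yaw,pts):
    a=np.radians(yaw);R=np.array([[np.cos(a),-np.sin(a),0],[np.sin(a),np.cos(a),0],[0,0,1]]);return (np.array(pts)@R.T+o)/1000
P=[]
P+=list(fr([540,13,0],11.26,[[x,y,60] for x in(-97.5,97.5) for y in(-138,138)]))
P+=list(fr([481,331.5,0],-5.65,[[x,y,22] for x in(-77.5,77.5) for y in(-118,118)]))
P+=list(fr([481,331.5,0],-5.65,[[x,y,74] for x in(-10,10) for y in(-80,80)]))
P+=list(fr([472.5,-276,0],180.6,[[0,-85,13],[0,85,13],[0,-34,26]]))
for p in proj('scene',P): cv2.drawMarker(s,tuple(int(v) for v in np.round((p+.5)*k-.5)),(0,255,0),cv2.MARKER_CROSS,9,1)
cv2.imwrite('pics/chk.png',s[160:600,350:1000])
E
```

```text
t 0.1 pos [ 136.4 -532.2  230.3] turn [ -0.11  -0.08 -76.22] shift [ 386.7 -154.7  130.6] F [-0.4  1.2  0.4] open 85.4
```

View pics/chk.png

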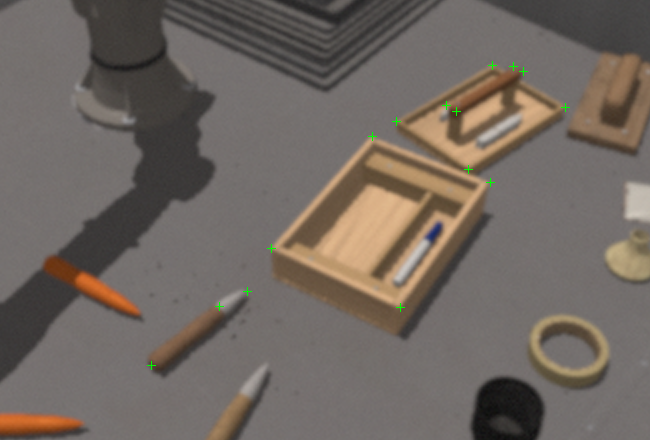

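Call:
drive_tool --pt "0 0 -76 387 -155 110 100" --pt "0 0 -76 387 -155 110 100" --pt "0 0 -76 387 -155 110 100" --pt "0 0 -76 387 -155 110 100" --pt "0 0 -76 387 -155 110 100" --pt "0 0 -76 387 -155 110 100" --pt "0 0 -76 387 -155 110 100" --pt "0 0 -76 387 -155 110 100" --pt "0 0 -76 387 -155 110 100" --pt "0 0 -76 387 -155 110 100" --pt "0 0 -76 387 -155 110 100" --pt "0 0 -76 387 -155 110 100"

```text
time: 1.3
position: [0.4714, -0.2873, 0.1205]
tool_rot: [0.706, 0.708, -0.0, -0.001]
contact_force: [0.1, -0.5, 0.2]
opening: 0.0852
```

```bash
python3 - <<'E'
from h import *
go(472.5,-286,4,0.6)
E
```

```text
t 1.3 pos [ 471.4 -287.3  120.5] turn [-0.11 -0.06 -0.4 ] shift [  1.2   1.4 116.5] F [ 0.1 -0.5  0.2] open 85.2
```

Call:
drive_tool --pt "0 0 0 1 1 45 100" --pt "0 0 0 1 1 85 100" --pt "0 0 0 1 1 108 100" --pt "0 0 0 1 1 116 100" --pt "0 0 0 1 1 116 100" --pt "0 0 0 1 1 116 20" --pt "0 0 0 1 1 116 0" --pt "0 0 0 1 1 116 0" --pt "0 0 0 1 1 116 0" --pt "0 0 0 1 1 116 0" --squeeze 40

```text
time: 2.3
position: [0.4727, -0.2865, 0.0055]
tool_rot: [0.706, 0.708, -0.0, -0.0]
contact_force: [-0.4, 1.2, 5.0]
opening: 0.0251
```

Call:
drive_tool --pt "0 0 0 0 0 -25 0" --pt "0 0 0 0 0 -70 0" --pt "0 0 0 0 0 -115 0" --pt "0 0 0 0 0 -115 0"

```text
time: 2.7
position: [0.4778, -0.2886, 0.1274]
tool_rot: [0.706, 0.708, 0.002, 0.007]
contact_force: [1.1, -0.1, -0.1]
opening: 0.0254
```

```bash
python3 - <<'E'
from h import *
im=cams.grab_frame('scene')[:,:,::-1];cv2.imwrite('pics/l.png',cv2.resize(im[120:320,150:450],None,fx=2,fy=2))
go(510,-3,120,11.26)
E
```

```text
t 2.75 pos [ 475.5 -287.7  124.2] turn [  0.34   0.28 -11.06] shift [284.6  35.4   3.2] F [-0.2 -0.4 -1.2] open 25.2
```

View pics/l.png

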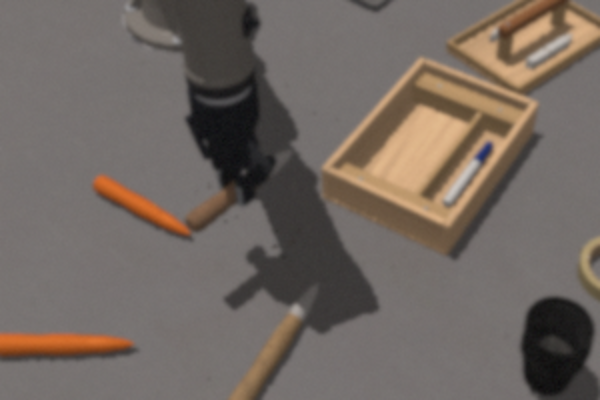

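The dibber is held and level (its barrel end is near (190,220) in the crop), and the long one is untouched. I'm moving over the lane.

Call:
drive_tool --pt "0 0 -2 45 5 3 0" --pt "0 0 -5 90 10 3 0" --pt "0 0 -8 135 17 3 0" --pt "0 0 -11 180 23 3 0" --pt "0 0 -11 225 28 3 0" --pt "0 0 -11 262 33 3 0" --pt "0 0 -11 285 35 3 0" --pt "0 0 -11 285 35 3 0" --pt "0 0 -11 285 35 3 0"

```text
time: 3.65
position: [0.5084, -0.0028, 0.1188]
tool_rot: [0.634, 0.773, -0.001, 0.003]
contact_force: [0.2, 0.6, -0.8]
opening: 0.025
```

```bash
python3 - <<'E'
from h import *
for n,(y,x,h,w) in (('scene',(120,260,160,200)),('top',(120,220,120,150))):
    im=cams.grab_frame(n)[:,:,::-1];cv2.imwrite(f'pics/m{n}.png',cv2.resize(im[y:y+h,x:x+w],None,fx=3,fy=3,interpolation=cv2.INTER_CUBIC))
go(510,-3,13,11.26)
E
```

```text
t 3.75 pos [508.8  -4.7 119.2] turn [ 0.17  0.36 -0.21] shift [  2.1   1.2 106.2] F [ 0.4 -0.4 -1. ] open 25.6
```

View pics/mscene.png

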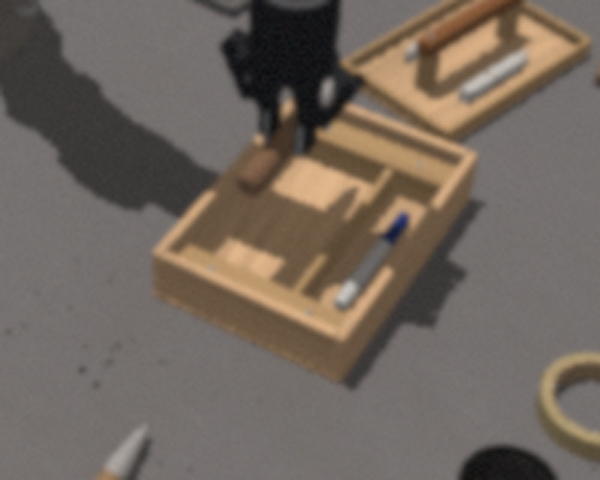

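View pics/mtop.png

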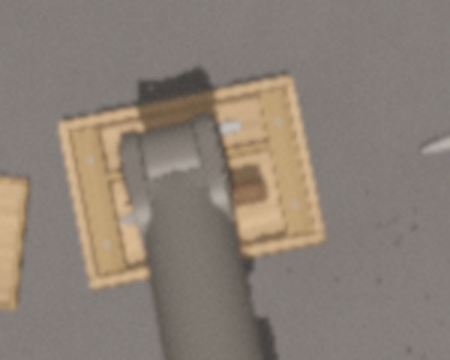

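Call:
drive_tool --pt "0 0 0 2 1 40 0" --pt "0 0 0 2 1 70 0" --pt "0 0 0 2 1 90 0" --pt "0 0 0 2 1 100 0" --pt "0 0 0 2 1 105 0" --pt "0 0 0 2 1 105 0" --pt "0 0 0 2 1 105 0"

```text
time: 4.45
position: [0.511, -0.0034, 0.0152]
tool_rot: [0.636, 0.772, -0.0, 0.004]
contact_force: [0.1, -0.5, -1.0]
opening: 0.0248
```

```bash
python3 - <<'E'
from h import *
go(510,-3,13,11.26)
E
```

```text
t 4.45 pos [511.   -3.4  15.2] turn [ 0.3   0.39 -0.24] shift [ 0.6 -0.9  2.2] F [ 0.1 -0.5 -1. ] open 24.8
```

Next: down slightly, release to 50 %, hold, then rise.

Call:
drive_tool --pt "0 0 0 0 0 2 0" --pt "0 0 0 0 0 3 0" --pt "0 0 0 0 0 3 35" --pt "0 0 0 0 0 3 50" --pt "0 0 0 0 0 3 50" --pt "0 0 0 0 0 3 50" --pt "0 0 0 0 0 -20 50" --pt "0 0 0 0 0 -60 50" --pt "0 0 0 0 0 -105 50" --pt "0 0 0 0 0 -150 50" --pt "0 0 0 0 0 -150 50"

```text
time: 5.55
position: [0.515, -0.0016, 0.172]
tool_rot: [0.636, 0.772, 0.004, 0.01]
contact_force: [0.6, 0.7, 0.1]
opening: 0.0429
```

```bash
python3 - <<'E'
from h import *
go(481,331.5,170,-5.65)
E
```

```text
t 5.55 pos [515.   -1.6 172. ] turn [ 1.19  0.41 16.68] shift [333.5  30.3  -0.7] F [0.6 0.7 0.1] open 42.9
```

Call:
drive_tool --pt "0 0 4 45 4 0 100" --pt "0 0 8 90 9 0 100" --pt "0 0 13 135 13 0 100" --pt "0 0 17 180 17 0 100" --pt "0 0 17 225 21 0 100" --pt "0 0 17 270 25 0 100" --pt "0 0 17 310 29 0 100" --pt "0 0 17 333 30 0 100" --pt "0 0 17 333 30 0 100" --pt "0 0 17 333 30 0 100" --pt "0 0 17 333 30 0 100"

```text
time: 6.65
position: [0.4814, 0.329, 0.1687]
tool_rot: [0.744, 0.668, 0.005, 0.01]
contact_force: [0.1, -0.8, 0.2]
opening: 0.0854
```

```bash
python3 - <<'E'
from h import *
go(481,331.5,45,-5.65)
im=cams.grab_frame('top')[:,:,::-1];cv2.imwrite('pics/top2.png',im)
cv2.imwrite('pics/b.png',cv2.resize(im[135:225,230:340],None,fx=5,fy=5,interpolation=cv2.INTER_CUBIC))
im=cams.grab_frame('scene')[:,:,::-1];cv2.imwrite('pics/b2.png',cv2.resize(im[90:260,290:490],None,fx=3.5,fy=3.5,interpolation=cv2.INTER_CUBIC))
E
```

```text
t 6.65 pos [481.4 329.  168.7] turn [ 1.23  0.35 -0.45] shift [  3.2  -3.4 123.6] F [ 0.1 -0.8  0.2] open 85.4
```

View pics/b.png

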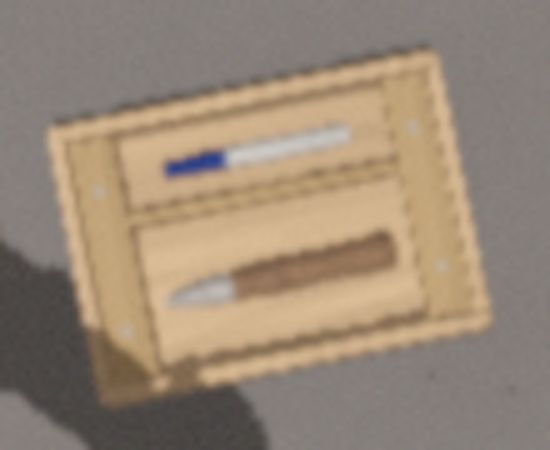

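View pics/b2.png

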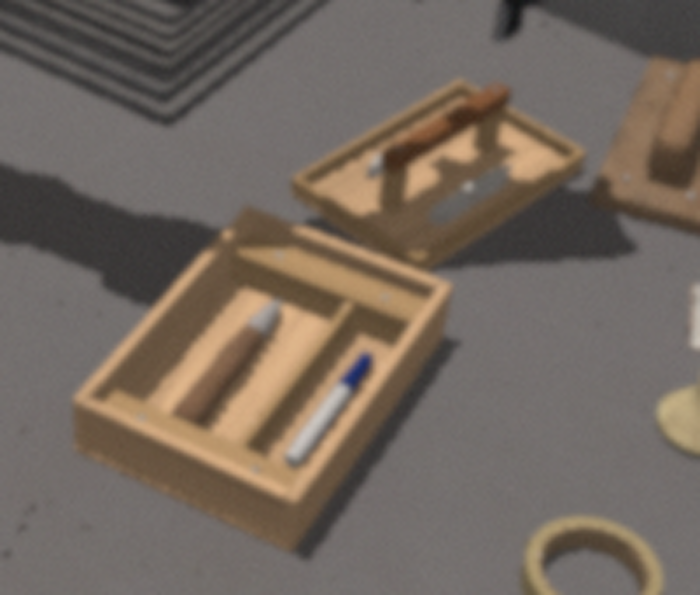

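The dibber lies flat and centred in the wide lane. Next I grasp the tray handle.

Call:
drive_tool --pt "1 0 0 3 -3 0 100" --pt "1 0 0 3 -3 40 100" --pt "1 0 0 3 -3 75 100" --pt "1 0 0 3 -3 105 100" --pt "1 0 0 3 -3 123 100" --pt "1 0 0 3 -3 123 100" --pt "1 0 0 3 -3 123 100" --pt "1 0 0 3 -3 123 30" --pt "1 0 0 3 -3 123 0" --pt "1 0 0 3 -3 123 0" --pt "1 0 0 3 -3 123 0" --pt "1 0 0 3 -3 123 0" --squeeze 80

```text
time: 7.95
position: [0.4821, 0.3316, 0.0468]
tool_rot: [0.744, 0.668, 0.0, 0.004]
contact_force: [1.4, -1.1, -1.0]
opening: 0.0189
```

Call:
drive_tool --pt "0 0 0 0 0 0 0" --pt "0 0 0 0 0 -15 0" --pt "0 0 0 0 0 -40 0" --pt "0 0 0 0 0 -70 0" --pt "0 0 0 0 0 -100 0" --pt "0 0 0 0 0 -130 0" --pt "0 0 0 0 0 -130 0" --pt "0 0 0 0 0 -130 0" --pt "0 0 0 0 0 -130 0"

```text
time: 8.85
position: [0.4804, 0.331, 0.1749]
tool_rot: [0.744, 0.668, -0.002, 0.004]
contact_force: [0.8, 0.7, -4.1]
opening: 0.0187
```

```bash
python3 - <<'E'
from h import *
go(540,13,175,11.26)
im=cams.grab_frame('top')[:,:,::-1];cv2.imwrite('pics/t.png',im);cv2.imwrite('pics/t1.png',cv2.resize(im[130:240,140:340],None,fx=3.5,fy=3.5,interpolation=cv2.INTER_CUBIC))
im=cams.grab_frame('scene')[:,:,::-1];cv2.imwrite('pics/t2.png',cv2.resize(im[30:230,290:510],None,fx=3,fy=3,interpolation=cv2.INTER_CUBIC))
E
```

```text
t 8.85 pos [480.4 331.  174.9] turn [  0.09   0.46 -17.39] shift [-309.8   93.3    2.5] F [ 0.8  0.7 -4.1] open 18.7
```

View pics/t2.png

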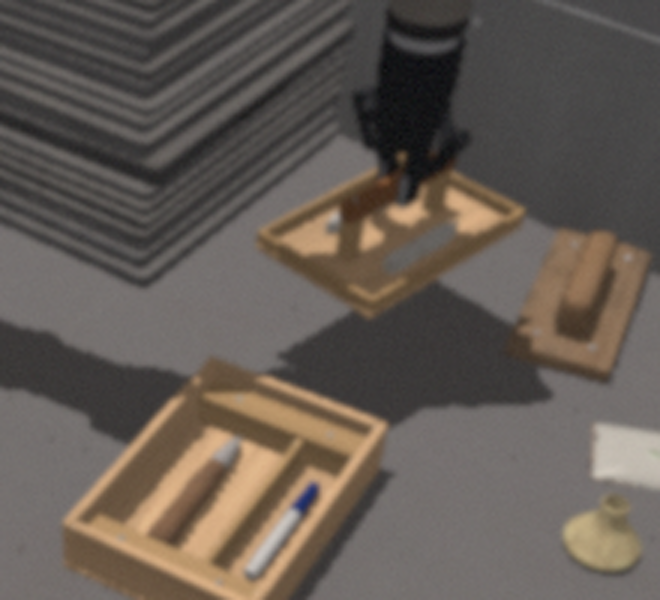

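View pics/t1.png

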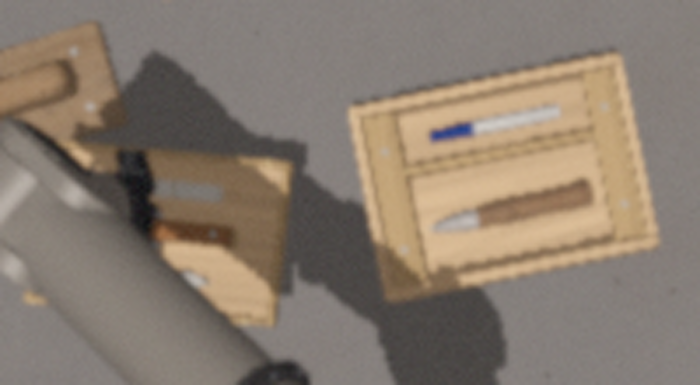

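Call:
drive_tool --pt "0 0 -2 -20 6 2 0" --pt "0 0 -4 -55 17 2 0" --pt "0 0 -7 -95 29 2 0" --pt "0 0 -10 -135 41 2 0" --pt "0 0 -13 -175 53 2 0" --pt "0 0 -15 -215 65 2 0" --pt "0 0 -17 -255 77 2 0" --pt "0 0 -17.4 -285 86 2 0" --pt "0 0 -17.4 -302 91 2 0" --pt "0 0 -17.4 -310 93 2 0" --pt "0 0 -17.4 -310 93 2 0" --pt "0 0 -17.4 -310 93 2 0"

```text
time: 10.15
position: [0.5392, 0.015, 0.1749]
tool_rot: [0.633, 0.774, -0.002, 0.002]
contact_force: [0.2, -0.2, -3.0]
opening: 0.0187
```

```bash
python3 - <<'E'
from h import *
go(540,13,110,11.26)
im=cams.grab_frame('top')[:,:,::-1];cv2.imwrite('pics/u.png',im);cv2.imwrite('pics/u1.png',cv2.resize(im[130:230,220:350],None,fx=5,fy=5,interpolation=cv2.INTER_CUBIC))
im=cams.grab_frame('scene')[:,:,::-1];cv2.imwrite('pics/u2.png',cv2.resize(im[70:260,270:460],None,fx=3,fy=3,interpolation=cv2.INTER_CUBIC))
E
```

```text
t 10.15 pos [539.2  15.  174.9] turn [-0.03  0.34  0.14] shift [-1.7  0.4 64.9] F [ 0.2 -0.2 -3. ] open 18.7
```

View pics/u2.png

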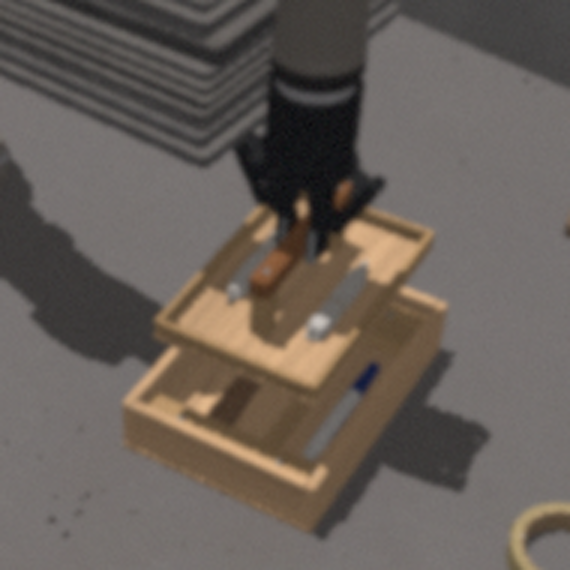

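View pics/u1.png

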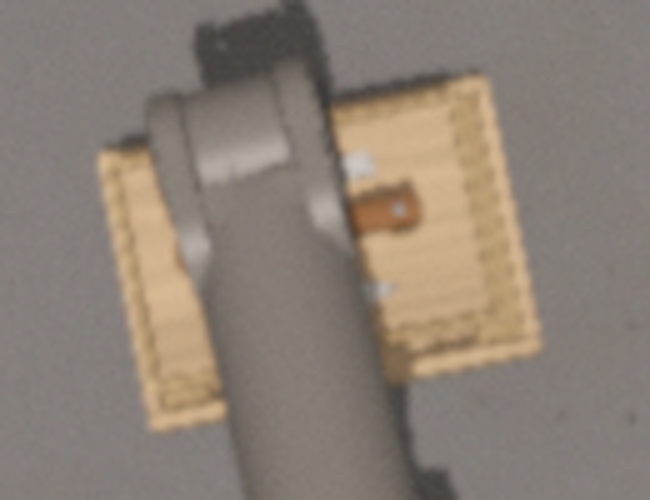

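```bash
python3 - <<'E'
from h import *
off=np.array([270,70])
T=onz('scene',np.array([[158,322],[318,386],[432,234]])/3+off-.33,.150)*1000
B=onz('scene',np.array([[124,404],[318,486],[446,305]])/3+off-.33,.06)*1000
for n,P in(('tray',T),('box',B)):
    print(n,np.round(P,1).tolist(),'mid of diag',np.round((P[0]+P[2])/2,1),'lens',np.linalg.norm(P[1]-P[0]),np.linalg.norm(P[2]-P[1]))
    d=P[2]-P[1];print(np.degrees(np.arctan2(-d[0],d[1])))
E
```

```text
tray [[489.6, -113.1, 150.0], [636.9, -78.9, 150.0], [589.9, 142.7, 150.0]] mid of diag [539.8  14.8 150. ] lens 151.20809737471293 226.47919561949703
11.960479051126029
box [[474.6, -142.5, 60.0], [661.0, -97.6, 60.0], [606.8, 162.7, 60.0]] mid of diag [540.7  10.1  60. ] lens 191.70088352283713 265.89510765110407
11.754249881831946
```

Call:
drive_tool --pt "0 0 0 -3 1 5 0" --pt "0 0 0 -3 1 20 0" --pt "0 0 0 -3 1 35 0" --pt "0 0 0 -3 1 50 0" --pt "0 0 0 -3 1 60 0" --pt "0 0 0 -3 1 68 0" --pt "0 0 0 -3 1 74 0" --pt "0 0 0 -3 1 78 0" --pt "0 0 0 -3 1 81 0" --pt "0 0 0 -3 1 81 0"

```text
time: 11.25
position: [0.5411, 0.0122, 0.0942]
tool_rot: [0.633, 0.774, -0.002, 0.003]
contact_force: [-0.7, 0.8, -3.0]
opening: 0.0189
```

```bash
python3 - <<'E'
from h import *
go(541,12,89,11.26)
im=cams.grab_frame('scene')[:,:,::-1];cv2.imwrite('pics/v2.png',cv2.resize(im[70:260,270:460],None,fx=3,fy=3,interpolation=cv2.INTER_CUBIC))
E
```

```text
t 11.25 pos [541.1  12.2  94.2] turn [0.   0.37 0.21] shift [-0.1 -0.1  5.2] F [-0.7  0.8 -3. ] open 18.9
```

View pics/v2.png

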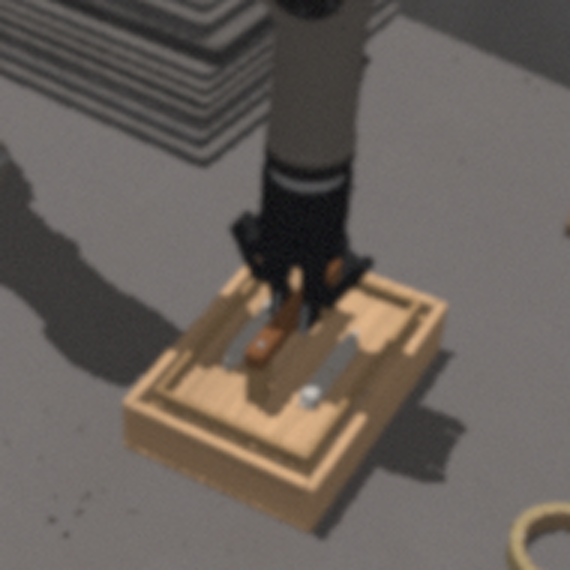

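The tray is inside the walls with even gaps and no contact force. I'm lowering the last 5 mm.

Call:
drive_tool --pt "0 0 0 0 0 2 0" --pt "0 0 0 0 0 4 0" --pt "0 0 0 0 0 5 0" --pt "0 0 0 0 0 6 0" --pt "0 0 0 0 0 6 0"

```text
time: 11.8
position: [0.5411, 0.0121, 0.0889]
tool_rot: [0.633, 0.774, -0.002, 0.003]
contact_force: [-2.2, -0.5, 1.0]
opening: 0.0189
```

Call:
drive_tool --pt "0 0 0 0 0 0 25" --pt "0 0 0 0 0 0 40" --pt "0 0 0 0 0 0 60" --pt "0 0 0 0 0 0 60" --pt "0 0 0 0 0 -15 60" --pt "0 0 0 0 0 -50 60" --pt "0 0 0 0 0 -95 60" --pt "0 0 0 0 0 -140 60" --pt "0 0 0 -45 0 -150 60" --pt "0 0 0 -90 0 -150 60" --pt "0 0 0 -135 0 -150 60" --pt "0 0 0 -180 0 -150 60"

```text
time: 13.0
position: [0.577, -0.1651, 0.2406]
tool_rot: [0.633, 0.774, -0.002, 0.003]
contact_force: [0.5, 0.9, 0.2]
opening: 0.0513
```

Call:
drive_tool --pt "0 0 0 -45 0 0 60" --pt "0 0 0 -90 0 0 60" --pt "0 0 0 -90 0 0 60"

```text
time: 13.3
position: [0.5935, -0.2642, 0.2395]
tool_rot: [0.638, 0.77, -0.005, 0.005]
contact_force: [-0.9, -0.9, 0.3]
opening: 0.0512
```

```bash
python3 - <<'E'
from h import *
go(541,12,89,11.26)
im=cams.grab_frame('top')[:,:,::-1];cv2.imwrite('pics/w.png',im);cv2.imwrite('pics/w1.png',cv2.resize(im[130:230,220:420],None,fx=4,fy=4,interpolation=cv2.INTER_CUBIC))
im=cams.grab_frame('scene')[:,:,::-1];cv2.imwrite('pics/w2.png',cv2.resize(im[90:340,210:460],None,fx=2.4,fy=2.4,interpolation=cv2.INTER_CUBIC))
E
```

```text
t 13.3 pos [ 593.5 -264.2  239.5] turn [-0.12  0.78 -0.56] shift [283.1   0.  146.7] F [-0.9 -0.9  0.3] open 51.2
```

View pics/w1.png

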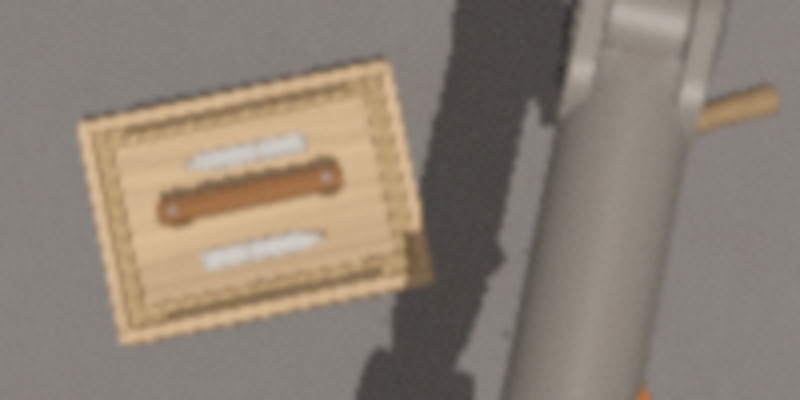

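View pics/w2.png

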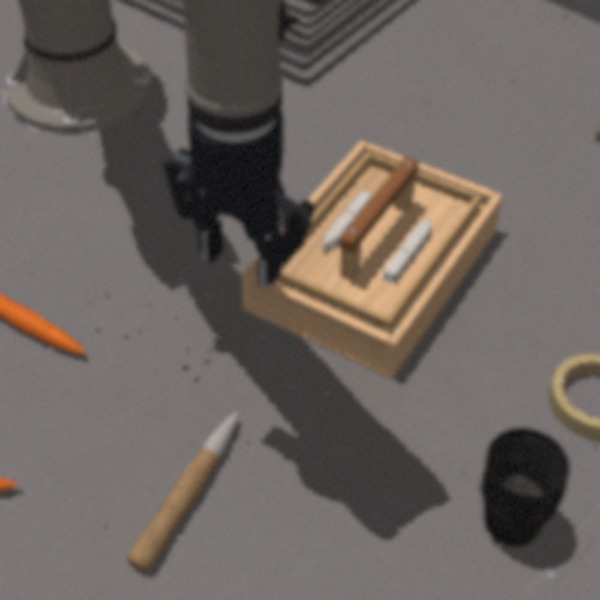

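```bash
python3 - <<'E'
from h import *
t=cv2.imread('pics/w.png');H=cv2.cvtColor(t,cv2.COLOR_BGR2HSV);m=((H[:,:,1]>110)&(H[:,:,0]<20)).astype(np.uint8);m[:, :240]=0;m[:,330:]=0;m[:150]=0;m[220:]=0
c=max(cv2.findContours(m,0,1)[0],key=cv2.contourArea).reshape(-1,2)
r=cv2.minAreaRect((onz('top',c,.116)[:,:2]*1000).astype(np.float32));print(r)
from rig import robot
s=robot.sense();print(s['qvel'].round(3))
robot.job_done()
E
```

```text
((538.421630859375, 14.487411499023438), (23.019704818725586, 155.42788696289062), 11.875897407531738)
[-0.034 -0.028 -0.053  0.029 -0.022 -0.    -0.002]
the job is handed in; nothing more can be done
```

The sowing kit is packed and handed in at about 13.4 s of the 54 s. `job_done` gives no verdict, so this rests on my own checks.

- **Short dibber:** I laid it in the wide lane and let go. A picture taken before the tray went on showed it flat and centred in the lane. It is hidden under the tray now, so I could not look at it again at the end.
- **Tray:** I lowered it onto both end blocks, and contact came at the expected height (tool at 89 mm). The last pictures show it level, with even gaps inside the walls.
- **Final tray measurement:** the handle centre came out at (538, 14) mm with a yaw of 11.9°. I put the box centre at about (540, 12) mm with a yaw of 11.3°, so the tray is about 3 mm and 1° off, within the limits.
- **Longer dibber and arm:** the longer dibber was not touched and looks to be where it lay. The arm was clear of everything at hand-in, though the joints were still settling slightly (up to 0.05 rad/s).

The only disagreement was between the two cameras on the box's centre, by about 3 mm, so I aimed between them.

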